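# Start a crank bolt in its threaded boss, inside its carton

### The job

Fold both flaps of the carton well back to the outside, past upright, so that the crank bolt in it is free. Then take the bolt by its black crank grip and turn it backward (anticlockwise seen from above) until you feel or see the bolt drop into the start of its thread, then turn it forward (clockwise) by one full turn from the drop; never pull the grip up hard. Finish while still holding the grip between the fingers, with the bolt standing still, started by that one turn; do not let go, and leave the things around the carton where they are.

Things in the scene. Friction and masses are not known exactly. Their poses are not given: they have to be found in the camera images.
- carton_top (a point): Centre of the carton's open top, level with its rim, 150 mm above the table; axes those of the carton (z up). The cardboard carton stands fixed on the table: 240 mm along x, 320 mm along y, 150 mm high, walls 4 mm. Its two flaps start ajar with a gap of at least 190 mm between their free edges, through which one can reach down and push each flap outward near its free edge, from its underside.
- flap_left (a joint): Angle (rad) of the flap hinged on the carton's +y rim (158 mm from the middle): 0 = level over the carton, 1.57 = upright, 2.7 = stop, folded back outside; starts at 0.9 to 1.3. Cardboard, 232 mm along the rim, 95 mm from hinge to free edge, 4 mm thick. A stiff hinge (0.06 N m) holds it at any angle.
- flap_right (a joint): The same for the flap hinged on the carton's -y rim; it too grows as the flap swings up and out.
- flap_left_edge (a point): Middle of the free edge of the flap on the +y side.
- flap_right_edge (a point): Middle of the free edge of the flap on the -y side.
- bolt_axis (a point): Centre of the top of the bolt's head, on its upright axis, about 100 mm above the table, near the middle of the carton; rises and sinks with the bolt. The steel bolt stands upright in a fixed dark steel boss with a round flange of 124 mm. A flat crank arm, its top about 86 mm above the table, reaches from the head to a pin with the grip. Turning takes about 0.1 N m.
- grip_mid (a point): Centre of the crank grip: an upright black plastic cylinder, 24 mm in diameter, 42 mm tall, on a thin pin 50 mm from the bolt's axis, its centre about 130 mm above the table. It turns freely on its pin, so a hand can carry it round the circle without turning itself. A soft spring lets it slide on the pin, so the hand can stay at one height while the bolt rises and sinks.
- bolt (a joint): Height of the bolt (m); the thread rises 8 mm a turn. It starts resting on the boss's thread at an unknown angle, 2 to 6 mm high. Turned backward it climbs to 0.007 to 0.008, then falls at once to about 0, within one turn. From there one forward turn (clockwise from above) brings it to -0.008. Turned on backward after the drop it climbs and drops again every turn. Lowest stop -0.0165.
- spring (a joint): How far the grip has slid on its pin (m): about -0.003 at rest, positive when pulled up relative to the crank (stop at 0.020), negative when pushed down (stop at -0.017). Spring 150 N/m. Pulled to its upper stop the grip would lift the bolt (0.45 kg), which is not wanted.
- screwdriver: Bystander: screwdriver lying on the table to the left of the carton.
- offcut: Bystander: wooden offcut, 50 x 140 x 28 mm, lying on the table beyond the carton.
- glue: Bystander: white bottle, 60 mm in diameter and 130 mm tall, standing on the table to the right of the carton.
Mind the look-alikes: they are no part of the job. Leave any green or purple look-alike of the part that bears bolt_axis alone.

How it is judged:
By the outcome, as a careful person would: the job done as asked, in the order asked, and still so for the second after the job is handed in, while the arm keeps its last pose, push and grip.
It also fails if it takes over 70 s, if anything falls off the work surface, if the arm or the gripper's body presses on something with over 40 N, if the wrist force passes 120 N, or if a joint passes its speed limit or range.

### The arm

A 7-joint arm with a two-finger parallel gripper is mounted at the origin on the work surface. World frame = base frame: x ahead of the robot, y to its left, z up, the work surface at z = 0. Lengths are in m, angles in rad, forces in N, time in s.
With the tool pointing down it reaches from about 0.35 to 0.9 m from the base axis. Payload 8.1 kg.
Tool frame: the origin (TCP) lies at the very end of the fingers, on their centre line; the grasp point (between the pads) lies grip_point_offset behind it (grip_point_offset is the distance from the TCP to the grasp point, in m); z points along the fingers, y is the direction in which the jaws open and shut (so a half turn about z gives the same grasp; the last joint's range is limited). The gripper opens to 92 mm and grips with 3 to 60 N. Pads are 19 mm wide; open, the fingers measure 130 mm over their backs; the gripper's body (75 mm by 190 mm) begins 47 mm behind the grasp point.
Start: joints at [1.149, 0.434, 0.025, 1.573, -0.012, 1.134, -0.075], TCP at [0.196, -0.594, 0.227] pointing down, gripper open.
Joint ranges: [-2.62, 2.62], [-0.44, 2.09], [-1.27, 1.32], [0.08, 2.57], [-1.32, 4.46], [0.12, 2], [-2.74, 2.74]. Speed limits (rad/s): [2.22, 2.22, 3.01, 3.01, 3.14, 3.14, 3.14].

### API

Orientations are given as a rotation vector (axis times angle).
In Python, from cell import * gives the robot as it stands.
- The arm moves only by the tool drive_tool, never from a script. Its argument "increments" is a list of rows, each an object of numbers: "grip": the gripper's target within -1 to 1 (shut at 1, half-way at 0, fully open at -1); "tx", "ty", "tz": the shift along the world's x, y, z normalised to -1 to 1, where 1 is 400 mm; "turn": the turn about the world's z normalised to -1 to 1, where 1 is 60 degrees. In form: [{"grip": .., "tx": .., "ty": .., "tz": .., "turn": ..}, ...]. A call has 1 to 20 rows; each row is the pose to reach, as a shift and turn from the pose measured when the call began; what a row does not reach only later rows make up. A row lasts 1/10 s, in which the tool goes at most 50 mm and 8.59 degrees, less where a joint would pass 70% of its speed; a pose out of reach is approached as far as the arm can. A call with a number of a shift or a turn outside -1 to 1 is refused whole. A call with a gripper value outside its range is refused whole. The fingers move at their own pace and stop on an object; "newtons" is the grip in N (left out, the last holds). Time passes only in rows, so rows that repeat a pose let the fingers close. It gives the time, the measured TCP pose, the force and the opening at its end, in the units of the state.
- observe(): the state, without advancing time (a new reading comes with each control period).
- get_image(name): name is "scene" or "side" or "wrist"; returns the picture (480x640x3 uint8, red, green, blue); there is no depth.
- camera_info(name): a dict with "fx", "fy", "cx", "cy" (pixels), "eye" and "rotation" of the camera in the world; the wrist camera has in their place "hand_eye" (4x4, takes a point from camera to tool coordinates, whose origin is the TCP and whose axes are the flange's). Camera axes: x right, y down, z forward; pixel columns grow to the right and rows downward; lengths in m; the calibration is good to about 2 mm. A picture is of the moment at which its call begins: read the wrist's pose just before it. camera_info takes no time and is no camera call.
- sign_off(): hands the job in, once; it reports no verdict.
The state is a dict: "clock": time; "joints": joint angles; "dq": joint speeds; "joint_efforts": joint torques, N m; "position": TCP position; "ee_rot": TCP orientation; "force": force on the tool from outside, world axes, zero at the start; "ft_torque": the same for the moment, N m; "width": opening from 0.0 (shut) to 1.0 (fully open).
Only numpy, scipy, OpenCV 4.12 (cv2) and the standard library are available. Lean on these libraries where they do the work, as an engineer would, in place of code of your own. Each camera call takes 0.05 s, during which the arm holds its last target. There are 200 camera calls.

## Working session

There is one attempt and no reset: what is moved stays moved. The work goes in short steps, Python scripts to look and compute and a tool call to move; the robot and the scene stay as the last step left them, time stands still between calls to the robot, and variables do not carry over. Pictures are saved under pics/ and viewed, about 8 in all and at most 12, crops included, and the job is handed in when it is done.

Besides the shell and the picture viewer there is one more tool, called after "Request:" as a command line: name --argument value ..., lists and objects as JSON in quotes. drive_tool: Moves the arm, as the interface text tells. Its arguments: {"type":"object","properties":{"increments":{"type":"array","items":{"type":"object","properties":{"grip":{"type":"number"},"tx":{"type":"number"},"ty":{"type":"number"},"tz":{"type":"number"},"turn":{"type":"number"}}}},"newtons":{"type":"number"}},"required":["increments"]}

```bash
ls; mkdir -p pics
python3 - <<'E'
from cell import *
import cv2,numpy as np
s=observe();print(s)
for n in ["scene","side","wrist"]:
    im=get_image(n);cv2.imwrite(f"pics/{n}0.png",im[:,:,::-1]);print(n,camera_info(n))
E
```

```text
pics
{'clock': 0.0, 'joints': array([ 1.1494078 ,  0.43523091,  0.02500291,  1.57412495, -0.01158956,
        1.13401867, -0.07511823]), 'dq': array([ 0.00085571,  0.0004377 , -0.00046587,  0.00059609, -0.00059584,
        0.00058368, -0.0007322 ]), 'joint_efforts': array([-4.00571316e-04, -6.67846298e+01,  9.85026062e-01, -3.14454961e+01,
       -6.04950730e-02,  4.27916273e-02,  2.06413902e-04]), 'position': array([ 0.19564125, -0.59302717,  0.22592964]), 'ee_rot': array([-3.10023567e+00, -4.98211117e-01,  6.69170121e-04]), 'force': array([ 0.43527872, -0.34081781,  0.68443205]), 'ft_torque': array([0.04130011, 0.01103449, 0.00269398]), 'width': 0.9997112050531464}
scene {'fx': 520.1862820657947, 'fy': 520.1862820657947, 'cx': 312.34097648498187, 'cy': 243.01510228324443, 'eye': array([ 1.12010333, -0.4578386 ,  1.1676812 ]), 'rotation': array([-2.36966368, -1.04076833,  0.33655302])}
side {'fx': 593.7559845651928, 'fy': 593.7559845651928, 'cx': 331.98847190440694, 'cy': 246.82989036110175, 'eye': array([-0.15146958,  0.97365778,  0.97271336]), 'rotation': array([-0.82577198,  2.41448035, -1.25282691])}
wrist {'fx': 378.2951180311902, 'fy': 378.2951180311902, 'cx': 329.0484108078241, 'cy': 244.59092709801686, 'hand_eye': array([[-1.93407727e-04, -9.58764047e-01, -2.84203211e-01,
         7.62026651e-02],
       [ 9.99999783e-01, -6.36737462e-06, -6.59045598e-04,
        -5.82626447e-05],
       [ 6.30059597e-04, -2.84203277e-01,  9.58763840e-01,
        -1.58159757e-01],
       [ 0.00000000e+00,  0.00000000e+00,  0.00000000e+00,
         1.00000000e+00]])}
```

View pics/scene0.png

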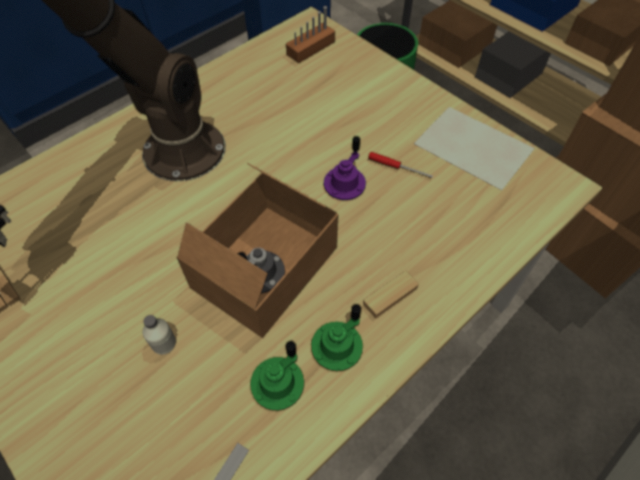

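View pics/side0.png

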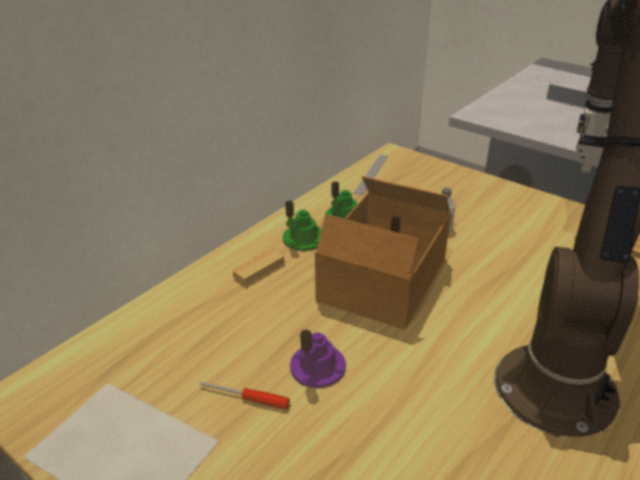

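The scene view shows the carton around (258,250), with the real bolt inside at (262,262). The side view shows it around (382,255), with its black grip at (395,224). I'll zoom in on both to get the corners.

```bash
python3 - <<'E'
import cv2,numpy as np
a=cv2.imread("pics/scene0.png")[150:350,160:360];b=cv2.imread("pics/side0.png")[160:340,290:470]
o=np.hstack([cv2.resize(a,(400,400),interpolation=2),cv2.resize(b,(400,400),interpolation=2)])
o=cv2.convertScaleAbs(o,alpha=1.6);cv2.imwrite("pics/z0.png",o)
E
cat > h.py <<'E'
from cell import *
import cv2,numpy as np
from scipy.spatial.transform import Rotation as R
def cam(n,s=None):
    c=camera_info(n)
    if n=="wrist":
        T=np.eye(4);T[:3,:3]=R.from_rotvec(s["ee_rot"]).as_matrix();T[:3,3]=s["position"];T=T@c["hand_eye"]
        return c,T[:3,:3],T[:3,3]
    return c,R.from_rotvec(c["rotation"]).as_matrix(),np.array(c["eye"])
def ray(n,u,v,s=None):
    c,M,e=cam(n,s);return e,M@np.array([(u-c["cx"])/c["fx"],(v-c["cy"])/c["fy"],1])
def onz(n,u,v,z,s=None):
    e,d=ray(n,u,v,s);return e+d*(z-e[2])/d[2]
def tri(r1,r2):
    A=[];B=[]
    for e,d in(r1,r2):
        d=d/np.linalg.norm(d);P=np.eye(3)-np.outer(d,d);A.append(P);B.append(P@e)
    return np.linalg.solve(sum(A),sum(B))
def proj(n,p,s=None):
    c,M,e=cam(n,s);q=M.T@(np.array(p)-e);return np.array([c["fx"]*q[0]/q[2]+c["cx"],c["fy"]*q[1]/q[2]+c["cy"]])
E
```

```text
(no output)
```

View pics/z0.png

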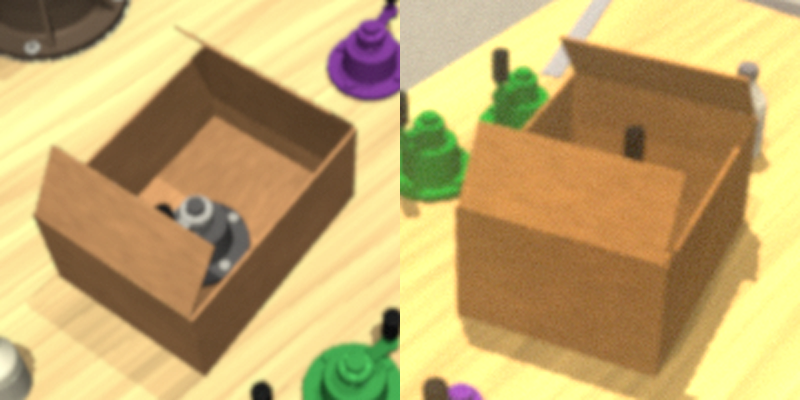

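Run:
```python
from h import *
np.set_printoptions(precision=4,suppress=True)
for k,p in dict(mfar=(256.5,309),mnear=(178,257.5),pfar=(337.5,214),pnear=(262,173)).items(): print(k,onz("scene",*p,.15))
for k,p in dict(pfar=(316,253),pnear=(410.6,278)).items(): print(k,onz("side",*p,.15))
t=lambda a,b:print(tri(ray("scene",*a),ray("side",*b)))
print("right edge near,far");t((186.5,224),(446,197));t((266.5,271.5),(363,177))
print("left edge near");t((249,164),(418,238))
print("bolt",onz("scene",258.5,252.5,.1));print("grip");t((242.5,254),(395,218));print(onz("side",395,217.6,.151))
```

```text
mfar [ 0.6506 -0.2165  0.15  ]
mnear [ 0.423  -0.2672  0.15  ]
pfar [0.5843 0.091  0.15  ]
pnear [0.3552 0.04   0.15  ]
pfar [0.5779 0.0933 0.15  ]
pnear [0.3501 0.038  0.15  ]
right edge near,far
[ 0.4095 -0.2158  0.2206]
[ 0.6296 -0.165   0.2254]
left edge near
[ 0.3669 -0.0042  0.2278]
bolt [ 0.5113 -0.1047  0.1   ]
grip
[ 0.5156 -0.1518  0.1491]
[ 0.5143 -0.1524  0.151 ]
```

Run:
```python
from h import *
import cell
print([k for k in dir(cell) if not k.startswith('__')], getattr(cell,'grip_point_offset',None))
s=observe();M=R.from_rotvec(s["ee_rot"]).as_matrix();print(M.round(3),np.degrees(np.arctan2(M[1,1],M[0,1])))
print("glue",onz("scene",160,345,0.02))
```

```text
['PlanningError', 'camera_info', 'get_image', 'grip_point_offset', 'observe', 'sign_off'] 0.0188
[[ 0.95   0.313 -0.   ]
 [ 0.313 -0.95   0.001]
 [-0.    -0.001 -1.   ]] -71.74097389912545
glue [ 0.50921473 -0.41240892  0.02      ]
```

Request:
drive_tool --increments '[{"tz":0.12,"grip":1},{"tz":0.2,"tx":0.1,"ty":0.1,"turn":0.14,"grip":1},{"tz":0.2,"tx":0.45,"ty":0.75,"turn":1,"grip":1},{"tz":0.2,"tx":0.45,"ty":0.75,"turn":1,"grip":1},{"tz":0.2,"tx":0.45,"ty":0.75,"turn":1,"grip":1},{"tz":0.2,"tx":0.45,"ty":0.75,"turn":1,"grip":1},{"tz":0.2,"tx":0.45,"ty":0.75,"turn":1,"grip":1},{"tz":0.2,"tx":0.45,"ty":0.75,"turn":1,"grip":1},{"tz":0.2,"tx":0.45,"ty":0.75,"turn":1,"grip":1},{"tz":0.2,"tx":0.45,"ty":0.75,"turn":1,"grip":1},{"tz":0.2,"tx":0.45,"ty":0.75,"turn":1,"grip":1}]' --newtons 20

```text
invalid input
```

Request:
drive_tool --increments '[{"grip":1,"tx":0,"ty":0,"tz":0.12,"turn":0},{"grip":1,"tx":0.1,"ty":0.1,"tz":0.2,"turn":0.14},{"grip":1,"tx":0.45,"ty":0.75,"tz":0.2,"turn":1},{"grip":1,"tx":0.45,"ty":0.75,"tz":0.2,"turn":1},{"grip":1,"tx":0.45,"ty":0.75,"tz":0.2,"turn":1},{"grip":1,"tx":0.45,"ty":0.75,"tz":0.2,"turn":1},{"grip":1,"tx":0.45,"ty":0.75,"tz":0.2,"turn":1},{"grip":1,"tx":0.45,"ty":0.75,"tz":0.2,"turn":1},{"grip":1,"tx":0.45,"ty":0.75,"tz":0.2,"turn":1},{"grip":1,"tx":0.45,"ty":0.75,"tz":0.2,"turn":1},{"grip":1,"tx":0.45,"ty":0.75,"tz":0.2,"turn":1}]' --newtons 20

```text
clock: 1.25
position: [0.375, -0.2943, 0.3059]
ee_rot: [-2.438, -1.979, 0.002]
force: [-0.5, 0.7, -1.1]
width: 0.091
```

Request:
drive_tool --increments '[{"grip":1,"tx":0.32,"ty":0.515,"tz":0,"turn":0.405},{"grip":1,"tx":0.32,"ty":0.515,"tz":0,"turn":0.405},{"grip":1,"tx":0.32,"ty":0.515,"tz":0,"turn":0.405},{"grip":1,"tx":0.32,"ty":0.515,"tz":0,"turn":0.405},{"grip":1,"tx":0.32,"ty":0.515,"tz":0,"turn":0.405},{"grip":1,"tx":0.32,"ty":0.515,"tz":0,"turn":0.405},{"grip":1,"tx":0.32,"ty":0.515,"tz":-0.1,"turn":0.405},{"grip":1,"tx":0.32,"ty":0.515,"tz":-0.2,"turn":0.405},{"grip":1,"tx":0.32,"ty":0.515,"tz":-0.28,"turn":0.405},{"grip":1,"tx":0.32,"ty":0.515,"tz":-0.28,"turn":0.405}]'

```text
clock: 2.25
position: [0.4997, -0.091, 0.1899]
ee_rot: [-1.968, -2.439, 0.01]
force: [-1.1, -0.1, 0.1]
width: 0.004
```

Run:
```python
from h import *
a=get_image("scene")[150:350,160:360,::-1];b=get_image("side")[160:340,290:470,::-1]
o=np.hstack([cv2.resize(a,(400,400),interpolation=2),cv2.resize(b,(400,400),interpolation=2)])
cv2.imwrite("pics/z1.png",cv2.convertScaleAbs(o,alpha=1.6))
```

```text
(no output)
```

View pics/z1.png

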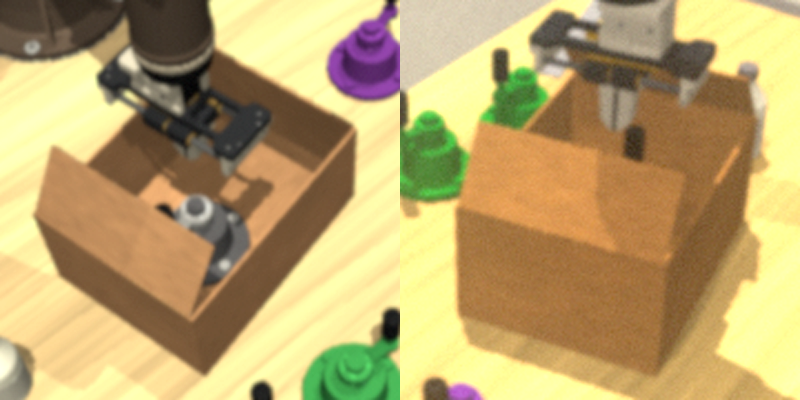

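The fingers are between the flaps with the jaws along the rim. Next I push the left (+y) flap out.

Request:
drive_tool --increments '[{"grip":1,"tx":-0.022,"ty":0.0975,"tz":0.02,"turn":0},{"grip":1,"tx":-0.044,"ty":0.195,"tz":0.02,"turn":0},{"grip":1,"tx":-0.055,"ty":0.244,"tz":0.02,"turn":0},{"grip":1,"tx":-0.066,"ty":0.293,"tz":0.02,"turn":0},{"grip":1,"tx":-0.0745,"ty":0.33,"tz":0.02,"turn":0},{"grip":1,"tx":-0.0825,"ty":0.366,"tz":0.015,"turn":0},{"grip":1,"tx":-0.088,"ty":0.39,"tz":0.01,"turn":0},{"grip":1,"tx":-0.094,"ty":0.415,"tz":0,"turn":0},{"grip":1,"tx":-0.099,"ty":0.439,"tz":-0.01,"turn":0},{"grip":1,"tx":-0.104,"ty":0.461,"tz":-0.025,"turn":0},{"grip":1,"tx":-0.104,"ty":0.461,"tz":-0.035,"turn":0},{"grip":1,"tx":-0.104,"ty":0.461,"tz":-0.035,"turn":0}]'

```text
clock: 3.55
position: [0.4606, 0.0944, 0.1794]
ee_rot: [-1.969, -2.445, 0.006]
force: [0.3, 0.4, 0.4]
width: 0.004
```

Run:
```python
from h import *
a=get_image("scene")[150:350,160:360,::-1];b=get_image("side")[160:340,290:470,::-1]
o=np.hstack([cv2.resize(a,(400,400),interpolation=2),cv2.resize(b,(400,400),interpolation=2)])
cv2.imwrite("pics/z2.png",cv2.convertScaleAbs(o,alpha=1.6))
```

```text
(no output)
```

View pics/z2.png

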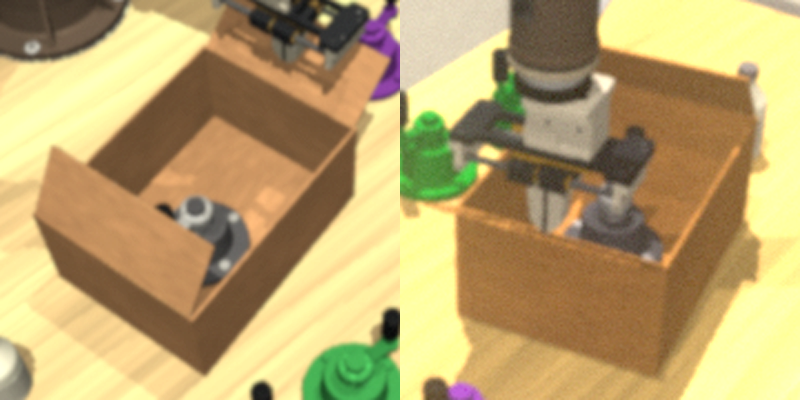

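Request:
drive_tool --increments '[{"grip":1,"tx":0.022,"ty":-0.0975,"tz":0.045,"turn":0},{"grip":1,"tx":0.05,"ty":-0.22,"tz":0.045,"turn":0},{"grip":1,"tx":0.077,"ty":-0.34,"tz":0.045,"turn":0},{"grip":1,"tx":0.1045,"ty":-0.464,"tz":0.045,"turn":0},{"grip":1,"tx":0.1265,"ty":-0.56,"tz":0.045,"turn":0},{"grip":1,"tx":0.1485,"ty":-0.659,"tz":0.045,"turn":0},{"grip":1,"tx":0.16,"ty":-0.708,"tz":0.045,"turn":0},{"grip":1,"tx":0.168,"ty":-0.744,"tz":0.045,"turn":0},{"grip":1,"tx":0.176,"ty":-0.78,"tz":0.045,"turn":0},{"grip":1,"tx":0.184,"ty":-0.817,"tz":0.045,"turn":0},{"grip":1,"tx":0.191,"ty":-0.849,"tz":0.04,"turn":0},{"grip":1,"tx":0.197,"ty":-0.873,"tz":0.035,"turn":0},{"grip":1,"tx":0.202,"ty":-0.898,"tz":0.025,"turn":0},{"grip":1,"tx":0.208,"ty":-0.922,"tz":0.01,"turn":0},{"grip":1,"tx":0.208,"ty":-0.922,"tz":-0.005,"turn":0},{"grip":1,"tx":0.208,"ty":-0.922,"tz":-0.005,"turn":0}]'

```text
clock: 5.25
position: [0.5437, -0.2748, 0.1767]
ee_rot: [-1.97, -2.443, 0.006]
force: [-0.4, -0.0, 0.2]
width: 0.004
```

Run:
```python
from h import *
a=get_image("scene")[150:350,160:360,::-1];b=get_image("side")[160:340,290:470,::-1]
o=np.hstack([cv2.resize(a,(400,400),interpolation=2),cv2.resize(b,(400,400),interpolation=2)])
cv2.imwrite("pics/z3.png",cv2.convertScaleAbs(o,alpha=1.6))
```

```text
(no output)
```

View pics/z3.png

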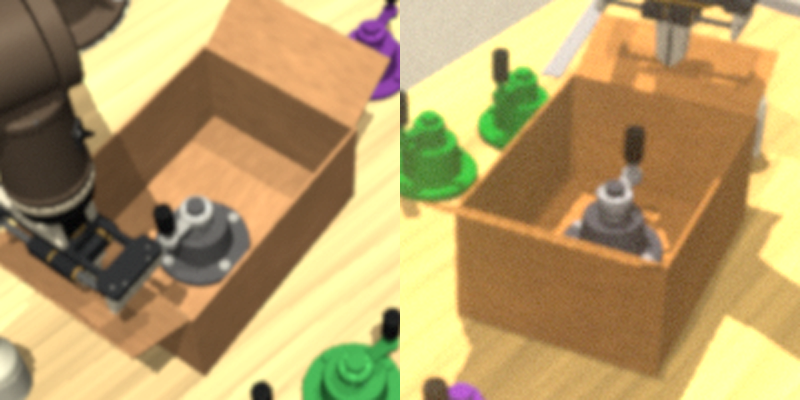

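Both flaps lie well back. The side view shows the freed bolt, with its head at about (386,243) and the grip at about (395,225) in full-image pixels. Next I go above the grip and look with the wrist camera.

Request:
drive_tool --increments '[{"grip":-1,"tx":0,"ty":0.05,"tz":0.06,"turn":0},{"grip":-1,"tx":-0.04,"ty":0.15,"tz":0.11,"turn":0},{"grip":-1,"tx":-0.072,"ty":0.307,"tz":0.11,"turn":0},{"grip":-1,"tx":-0.072,"ty":0.307,"tz":0.11,"turn":0},{"grip":-1,"tx":-0.072,"ty":0.307,"tz":0.11,"turn":0},{"grip":-1,"tx":-0.072,"ty":0.307,"tz":0.11,"turn":0}]'

```text
clock: 5.95
position: [0.5155, -0.152, 0.222]
ee_rot: [-1.969, -2.446, 0.006]
force: [0.3, -0.5, 0.4]
width: 0.48
```

Run:
```python
from h import *
np.set_printoptions(precision=4,suppress=True)
s=observe();w=get_image("wrist");np.save("w4.npy",w)
print(s["position"])
for p in((.515,-.152,.15),(.511,-.105,.1)):print(proj("wrist",p,s))
for n in("scene","side"):
    im=get_image(n);cv2.imwrite(f"pics/{n}4.png",im[:,:,::-1])
o=np.hstack([cv2.resize(w[:,:,::-1],(533,400)),cv2.resize(cv2.imread("pics/side4.png")[190:270,360:413],(265,400),interpolation=2)])
cv2.imwrite("pics/z4.png",cv2.convertScaleAbs(o,alpha=1.5))
```

```text
[ 0.5155 -0.152   0.222 ]
[329.8493 257.4588]
[338.3412 175.18  ]
```

View pics/z4.png

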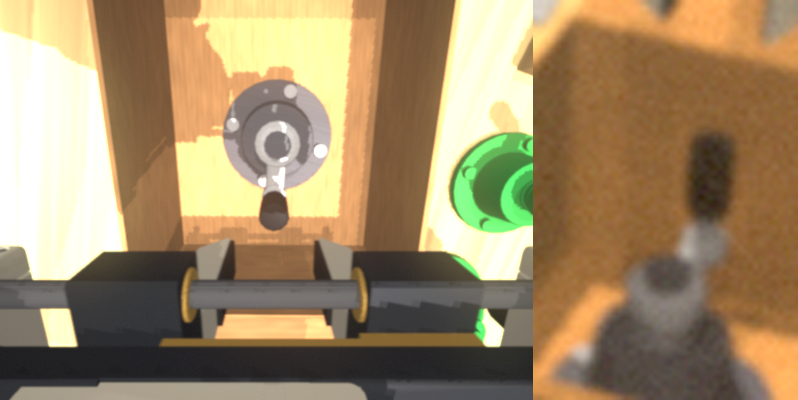

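Run:
```python
from h import *
np.set_printoptions(precision=4,suppress=True)
s=observe()
g=onz("wrist",329,260,.15,s);b=onz("wrist",333,172,.1,s);print(g,b,g-b)
print(proj("scene",b),proj("scene",g),proj("side",b),proj("side",g))
```

```text
[ 0.5147 -0.1545  0.15  ] [ 0.5066 -0.1044  0.1   ] [ 0.008  -0.0501  0.05  ]
[257.3992 251.2676] [240.5847 254.0445] [386.1464 243.2127] [395.2886 217.5211]
```

Request:
drive_tool --increments '[{"grip":-1,"tx":-0.002,"ty":-0.004,"tz":0,"turn":0},{"grip":-1,"tx":-0.002,"ty":-0.004,"tz":-0.08,"turn":0},{"grip":-1,"tx":-0.002,"ty":-0.004,"tz":-0.16,"turn":0},{"grip":-1,"tx":-0.002,"ty":-0.004,"tz":-0.22,"turn":0},{"grip":-1,"tx":-0.002,"ty":-0.004,"tz":-0.27,"turn":0},{"grip":-1,"tx":-0.002,"ty":-0.004,"tz":-0.27,"turn":0},{"grip":-1,"tx":-0.002,"ty":-0.004,"tz":-0.27,"turn":0}]'

```text
clock: 6.8
position: [0.5147, -0.1551, 0.1136]
ee_rot: [-1.972, -2.441, 0.006]
force: [-0.2, -0.3, 0.4]
width: 1.004
```

Request:
drive_tool --increments '[{"grip":1,"tx":0,"ty":0,"tz":0,"turn":0},{"grip":1,"tx":0,"ty":0,"tz":0,"turn":0},{"grip":1,"tx":0,"ty":0,"tz":0,"turn":0},{"grip":1,"tx":0,"ty":0,"tz":0,"turn":0},{"grip":1,"tx":0,"ty":0,"tz":0,"turn":0},{"grip":1,"tx":0,"ty":0,"tz":0,"turn":0},{"grip":1,"tx":0,"ty":0,"tz":0,"turn":0},{"grip":1,"tx":0,"ty":0,"tz":0,"turn":0},{"grip":1,"tx":0,"ty":0,"tz":0,"turn":0},{"grip":1,"tx":0,"ty":0,"tz":0,"turn":0}]' --newtons 25

```text
clock: 7.8
position: [0.5148, -0.155, 0.1136]
ee_rot: [-1.972, -2.441, 0.006]
force: [-0.1, -0.2, -0.7]
width: 0.253
```

```bash
cat > look.py <<'E'
import sys
from h import *
n=sys.argv[1];f=[]
for i in range(4):
    s=observe();f.append(s["force"])
    im=get_image(["scene","side","wrist","side"][i])
    cv2.imwrite(f"pics/{n}_{['scene','side','wrist','side2'][i]}.png",im[:,:,::-1])
s=observe();f.append(s["force"])
np.set_printoptions(precision=4,suppress=True)
print(s["clock"],s["position"],s["width"],"F",np.mean(f,0),"sd",np.std(f,0),"T",s["ft_torque"])
d=s["position"][:2]-np.array([.5075,-.1045]);print("ang",np.degrees(np.arctan2(d[1],d[0])),"r",np.hypot(*d))
E
python3 look.py a0
```

```text
8.0 [ 0.5147 -0.155   0.1136] 0.25762618103272794 F [ 0.6413  0.0758 -0.2264] sd [0.4464 0.3492 0.4011] T [-0.009  -0.2039  0.0449]
ang -81.86143611922495 r 0.05101085518398375
```

Request:
drive_tool --increments '[{"grip":1,"tx":0.019,"ty":0.0045,"tz":0,"turn":0},{"grip":1,"tx":0.037,"ty":0.012,"tz":0,"turn":0},{"grip":1,"tx":0.054,"ty":0.022,"tz":0,"turn":0},{"grip":1,"tx":0.069,"ty":0.0345,"tz":0,"turn":0},{"grip":1,"tx":0.082,"ty":0.049,"tz":0,"turn":0},{"grip":1,"tx":0.082,"ty":0.049,"tz":0,"turn":0}]'

```text
clock: 8.6
position: [0.5491, -0.1335, 0.1138]
ee_rot: [-1.97, -2.444, 0.002]
force: [1.0, 0.8, 0.3]
width: 0.258
```

```bash
cat > plan.py <<'E'
# plan.py step_deg n_rows : rows of shifts (units of 400 mm) round the axis from the measured position
import sys
from h import *
st,n=float(sys.argv[1]),int(sys.argv[2]);C=np.array([.5075,-.1045])
p=observe()["position"];d=p[:2]-C;a=np.arctan2(d[1],d[0])
print("from",np.degrees(a),"r",np.hypot(*d),"z",p[2])
for i in range(1,n+1):
    t=a+np.radians(st*i);q=C+.05*np.array([np.cos(t),np.sin(t)])-p[:2];print((q/.4).round(3),end=" ")
E
python3 look.py a1; python3 plan.py 9 10
python3 - <<'E'
from h import *
im=[cv2.imread(f"pics/a1_{n}.png") for n in("scene","side","wrist")]
b=(.5075,-.1045,.1)
u=proj("scene",b).astype(int);v=proj("side",b).astype(int)
o=np.hstack([cv2.resize(im[0][u[1]-40:u[1]+40,u[0]-35:u[0]+35],(262,300)),cv2.resize(im[1][v[1]-40:v[1]+40,v[0]-35:v[0]+35],(262,300)),cv2.resize(im[2],(276,300))])
cv2.imwrite("pics/z5.png",cv2.convertScaleAbs(o,alpha=1.5))
E
```

```text
8.8 [ 0.5483 -0.1347  0.1139] 0.2575174748745457 F [1.0344 1.2354 0.3262] sd [0.477  0.309  0.2528] T [ 0.4287 -0.4059  0.0273]
ang -36.48587306814515 r 0.05077111094003422
from -36.48587306814515 r 0.05077111094003422 z 0.113928062087001
[0.009 0.018] [0.016 0.036] [0.021 0.055] [0.023 0.074] [0.022 0.094] [0.017 0.113] [0.01  0.131] [-0.     0.148] [-0.013  0.163] [-0.028  0.176]
```

View pics/z5.png

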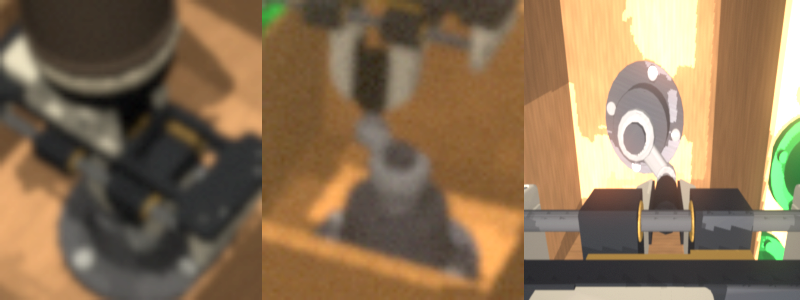

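```bash
cat > head.py <<'E'
from h import *
def head(w,s,C=(.5075,-.1045),dbg=None):
    u,v=proj("wrist",(*C,.1),s).astype(int);g=cv2.cvtColor(w,cv2.COLOR_RGB2GRAY)
    x0,y0=max(u-45,0),max(v-45,0);c=cv2.GaussianBlur(g[y0:v+45,x0:u+45],(3,3),0)
    c4=cv2.resize(c,None,fx=3,fy=3,interpolation=cv2.INTER_CUBIC)
    h=cv2.HoughCircles(c4,cv2.HOUGH_GRADIENT_ALT,1,20,param1=120,param2=.6,minRadius=20,maxRadius=110)
    out=[]
    if h is not None:
        for X,Y,r in h[0]:
            px=(x0+X/3,y0+Y/3);e,d=ray("wrist",*px,s)
            n=d[:2];t=((np.array(C)-e[:2])@n)/(n@n);p=e+t*d
            out.append([px[0]-u,px[1]-v,r/3,p[2]*1000,np.linalg.norm(p[:2]-C)*1000])
    if dbg:cv2.imwrite(dbg,c4)
    return np.array(out).round(1)
E
python3 - <<'E'
from head import *
s=observe();print(head(cv2.imread("pics/a1_wrist.png")[:,:,::-1],s,dbg="pics/hd.png"))
s4=dict(position=np.array([.5155,-.152,.222]),ee_rot=np.array([-1.969,-2.446,.006]));print(head(np.load("w4.npy"),s4))
s0=dict(position=np.array([.5147,-.155,.1136]),ee_rot=np.array([-1.972,-2.441,.006]));print(head(cv2.imread("pics/a0_wrist.png")[:,:,::-1],s0))
E
```

```text
[[-2.700e+00  4.000e+00  2.690e+01  1.075e+02  1.000e-01]]
[[ 1.000e+00  7.000e-01  2.760e+01  1.018e+02  1.000e-01]
 [ 1.000e+00  7.000e-01  1.660e+01  1.018e+02  1.000e-01]
 [-1.970e+01  2.870e+01  9.100e+00  2.306e+02  9.500e+00]]
[[-2.  -2.3 24.7 91.2  1.1]]
```

View pics/hd.png

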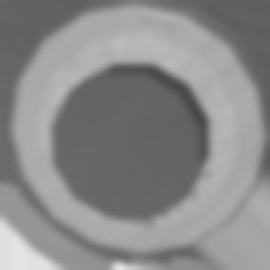

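```bash
cat > look.py <<'E'
import sys,pickle
from head import *
np.set_printoptions(precision=4,suppress=True)
n=sys.argv[1];f=[]
for i in range(4):
    s=observe();f.append(s["force"][2])
    w=get_image("wrist")
    if i==1: pickle.dump((s,w),open(n+".pkl","wb"));print("head",head(w,s).tolist())
s=observe();f.append(s["force"][2]);d=s["position"][:2]-np.array([.5075,-.1045])
print(round(s["clock"],2),s["position"],round(s["width"],3),"fz %.2f"%np.mean(f),"F",s["force"],"ang %.1f r %.4f"%(np.degrees(np.arctan2(d[1],d[0])),np.hypot(*d)))
E
python3 - <<'E'
from head import *
mk=lambda p,r:dict(position=np.array(p),ee_rot=np.array(r))
L=[(np.load("w4.npy"),mk((.5155,-.152,.222),(-1.969,-2.446,.006))),(cv2.imread("pics/a0_wrist.png")[:,:,::-1],mk((.5147,-.155,.1136),(-1.972,-2.441,.006))),(cv2.imread("pics/a1_wrist.png")[:,:,::-1],observe())]
rs=[]
for w,s in L:
    h=head(w,s)[0];u,v=proj("wrist",(.5075,-.1045,.1),s).astype(int);rs.append(ray("wrist",u+h[0],v+h[1],s))
print(tri(rs[0],rs[1]),tri(rs[0],rs[2]),tri(rs[1],rs[2]))
E
```

```text
[ 0.50826118 -0.10846144  0.06366247] [ 0.50752422 -0.10386454  0.10915054] [ 0.50653719 -0.10376422  0.10619622]
```

Request:
drive_tool --increments '[{"grip":1,"tx":0.009,"ty":0.018,"tz":0,"turn":0},{"grip":1,"tx":0.016,"ty":0.036,"tz":0,"turn":0},{"grip":1,"tx":0.021,"ty":0.055,"tz":0,"turn":0},{"grip":1,"tx":0.021,"ty":0.055,"tz":0,"turn":0}]'

```text
clock: 9.2
position: [0.5572, -0.1106, 0.1141]
ee_rot: [-1.969, -2.444, 0.001]
force: [0.6, 0.5, 1.3]
width: 0.253
```

```bash
python3 look.py b1; python3 plan.py 9 5
```

```text
head [[1.3, 2.7, 26.1, 101.4, 0.8]]
9.4 [ 0.5571 -0.1117  0.1141] 0.254 fz 0.54 F [ 1.2452  2.8684 -0.1454] ang -8.2 r 0.0501
from -8.247575611801484 r 0.05011270026618613 z 0.11405275981649668
[0.001 0.02 ] [-0.001  0.039] [-0.006  0.058] [-0.013  0.076] [-0.024  0.093]
```

Request:
drive_tool --increments '[{"grip":1,"tx":0.001,"ty":0.02,"tz":0,"turn":0},{"grip":1,"tx":-0.001,"ty":0.039,"tz":0,"turn":0},{"grip":1,"tx":-0.006,"ty":0.058,"tz":0,"turn":0},{"grip":1,"tx":-0.006,"ty":0.058,"tz":0,"turn":0}]'

```text
clock: 9.8
position: [0.5539, -0.0866, 0.114]
ee_rot: [-1.968, -2.444, 0.001]
force: [-0.5, 0.8, 0.3]
width: 0.259
```

```bash
python3 look.py b2; python3 plan.py 9 5
```

```text
head []
10.0 [ 0.5543 -0.0876  0.1139] 0.257 fz -0.10 F [-0.5997  2.7456 -0.2774] ang 19.8 r 0.0497
from 19.820930892222012 r 0.04971233394973384 z 0.11388771774796101
[-0.007  0.018] [-0.018  0.035] [-0.031  0.049] [-0.047  0.061] [-0.064  0.071]
```

Run:
```python
from head import *
import pickle
o=[]
for n in("b1","b2"):
    s,w=pickle.load(open(n+".pkl","rb"));u,v=proj("wrist",(.507,-.104,.1),s);print(u,v)
    x0=max(int(u)-100,0);y0=max(int(v)-80,0)
    o.append(cv2.resize(w[y0:y0+200,x0:x0+200,::-1],(400,400)));print(x0,y0)
cv2.imwrite("pics/z6.png",np.hstack(o))
```

```text
231.7307099209431 261.57582169312775
131 181
231.26812451376543 307.32620077627655
131 227
```

View pics/z6.png

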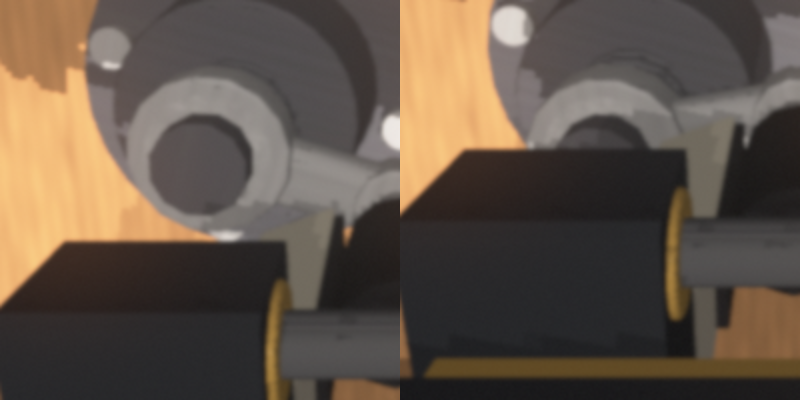

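The wrist view gets blocked by the gripper here. I'll measure the head height by template matching in the two fixed cameras, along with the vertical force.

```bash
cat > look2.py <<'E'
import sys
from h import *
np.set_printoptions(precision=4,suppress=True)
f=[];B=np.array((.507,-.104,.1));k=int(sys.argv[2]) if len(sys.argv)>2 else 2;tag=sys.argv[1]
for j in range(k):
  for n,ref in(("scene","scene0"),("side","side4")):
    f.append(observe()["force"]);im=get_image(n)[:,:,::-1].astype(np.uint8).copy();cv2.imwrite(f"pics/{tag}_{n}.png",im)
    u,v=proj(n,B);per=np.linalg.norm(proj(n,B+[0,0,.001])-[u,v]);u,v=int(u),int(v)
    T=cv2.imread(f"pics/{ref}.png")[v-8:v+9,u-9:u+10];S=im[v-20:v+20,u-15:u+16]
    m=cv2.matchTemplate(cv2.resize(S,None,fx=4,fy=4,interpolation=2),cv2.resize(T,None,fx=4,fy=4,interpolation=2),cv2.TM_CCOEFF_NORMED)
    _,mx,_,l=cv2.minMaxLoc(m);print(n,"score %.2f du %.2f rise_mm %.1f"%(mx,l[0]/4-6,(12-l[1]/4)/per))
s=observe();f.append(s["force"]);d=s["position"][:2]-B[:2]
print(round(s["clock"],2),s["position"],round(s["width"],3),"fz %.2f"%np.mean(f,0)[2],"j7 %.2f"%s["joints"][6],"ang %.1f r %.4f"%(np.degrees(np.arctan2(d[1],d[0])),np.hypot(*d)))
E
sed -i 's/.5075,-.1045/.507,-.104/' plan.py
python3 look2.py c2 3; python3 plan.py 10 3
python3 - <<'E'
from h import *
b=(.507,-.104,.1);I=[]
for f in("scene0","side4","c2_scene","c2_side"):
    u,v=proj(f[:5] if "scene0"==f else ("side" if "side" in f else "scene"),b).astype(int)
    I.append(cv2.resize(cv2.imread(f"pics/{f}.png")[v-30:v+30,u-25:u+25],(200,240),interpolation=2))
cv2.imwrite("pics/z7.png",cv2.convertScaleAbs(np.hstack(I),alpha=1.5))
E
```

```text
scene score 0.57 du 0.25 rise_mm 3.3
side score 0.51 du 0.00 rise_mm 2.3
scene score 0.57 du 0.25 rise_mm 4.4
side score 0.53 du 0.25 rise_mm 2.3
scene score 0.57 du 0.25 rise_mm 4.4
side score 0.53 du 0.00 rise_mm 2.3
10.3 [ 0.5546 -0.0885  0.114 ] 0.255 fz 0.02 j7 0.01 ang 18.1 r 0.0500
from 18.080767482794855 r 0.05004769745091804 z 0.11395469355465108
[-0.009  0.02 ] [-0.021  0.038] [-0.035  0.054]
```

View pics/z7.png

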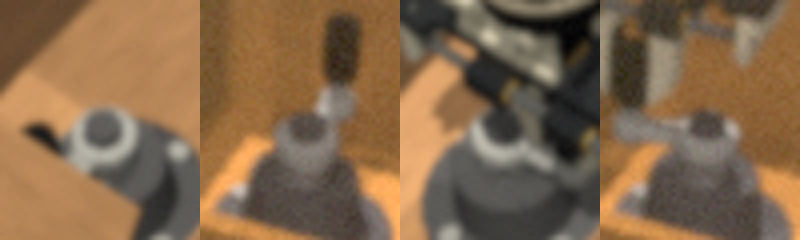

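The side view shows the crank turned about 100° and the head risen about 2.3 mm. That matches the thread pitch, so the bolt has not dropped yet.

Request:
drive_tool --increments '[{"grip":1,"tx":-0.009,"ty":0.02,"tz":0,"turn":0},{"grip":1,"tx":-0.021,"ty":0.038,"tz":0,"turn":0},{"grip":1,"tx":-0.021,"ty":0.038,"tz":0,"turn":0}]'

```text
clock: 10.6
position: [0.545, -0.0722, 0.114]
ee_rot: [-1.969, -2.444, 0.003]
force: [-1.9, -0.7, -0.2]
width: 0.252
```

```bash
python3 look2.py d1 2; python3 plan.py 10 3
```

```text
scene score 0.77 du 0.00 rise_mm 2.2
side score 0.46 du 4.00 rise_mm 25.8
scene score 0.75 du 0.00 rise_mm 2.2
side score 0.44 du 4.25 rise_mm 25.8
10.8 [ 0.5455 -0.0728  0.1138] 0.256 fz -0.09 j7 -0.01 ang 39.0 r 0.0496
from 39.01618182960748 r 0.049594635545699234 z 0.11378297905493928
[-0.014  0.016] [-0.032  0.029] [-0.052  0.039]
```

```bash
sed -i 's/fx=4,fy=4/fx=12,fy=12/g; s#l\[0\]/4#l[0]/12#; s#l\[1\]/4#l[1]/12#' look2.py
```

Request:
drive_tool --increments '[{"grip":1,"tx":-0.014,"ty":0.016,"tz":0,"turn":0},{"grip":1,"tx":-0.032,"ty":0.029,"tz":0,"turn":0},{"grip":1,"tx":-0.032,"ty":0.029,"tz":0,"turn":0}]'

```text
clock: 11.1
position: [0.5312, -0.0608, 0.1137]
ee_rot: [-1.968, -2.443, 0.004]
force: [-2.1, -2.1, 0.4]
width: 0.256
```

```bash
python3 look2.py d2 2; python3 plan.py 10 3
```

```text
scene score 0.90 du 0.08 rise_mm 3.3
side score 0.40 du 5.92 rise_mm 18.8
scene score 0.90 du 0.08 rise_mm 3.3
side score 0.41 du 5.92 rise_mm 18.8
11.3 [ 0.5318 -0.0611  0.1135] 0.254 fz 0.44 j7 -0.03 ang 59.9 r 0.0495
from 59.92716326606273 r 0.04952185329965335 z 0.11348545950728181
[-0.019  0.01 ] [-0.04   0.016] [-0.062  0.018]
```

Request:
drive_tool --increments '[{"grip":1,"tx":-0.019,"ty":0.01,"tz":0,"turn":0},{"grip":1,"tx":-0.04,"ty":0.016,"tz":0,"turn":0},{"grip":1,"tx":-0.04,"ty":0.016,"tz":0,"turn":0}]'

```text
clock: 11.6
position: [0.5154, -0.0551, 0.1137]
ee_rot: [-1.97, -2.442, 0.004]
force: [-0.6, -4.4, 0.0]
width: 0.258
```

```bash
python3 look2.py d3 2; python3 plan.py 10 3
```

```text
scene score 0.87 du 0.08 rise_mm 3.3
side score 0.16 du -6.00 rise_mm -33.9
scene score 0.86 du 0.08 rise_mm 3.7
side score 0.18 du -6.00 rise_mm -33.6
11.8 [ 0.5155 -0.0551  0.1135] 0.257 fz 0.29 j7 -0.05 ang 80.1 r 0.0496
from 80.1326704877745 r 0.049603896189039126 z 0.11348919835188263
[-0.022  0.003] [-0.043  0.001] [-0.064 -0.005]
```

Request:
drive_tool --increments '[{"grip":1,"tx":-0.022,"ty":0.003,"tz":0,"turn":0},{"grip":1,"tx":-0.043,"ty":0.001,"tz":0,"turn":0},{"grip":1,"tx":-0.043,"ty":0.001,"tz":0,"turn":0}]'

```text
clock: 12.1
position: [0.4982, -0.0553, 0.1137]
ee_rot: [-1.971, -2.442, 0.004]
force: [-0.3, -5.9, -1.1]
width: 0.253
```

```bash
python3 look2.py d4 2; python3 plan.py 10 3
```

```text
scene score 0.87 du 0.17 rise_mm -2.6
side score 0.56 du -6.00 rise_mm -14.9
scene score 0.87 du 0.17 rise_mm -2.6
side score 0.56 du -5.92 rise_mm -14.6
12.3 [ 0.4983 -0.0553  0.1135] 0.259 fz -0.62 j7 -0.04 ang 100.1 r 0.0495
from 100.12502840625373 r 0.04946283497435119 z 0.11347124429449937
[-0.021 -0.004] [-0.041 -0.014] [-0.059 -0.026]
```

The bolt dropped between 80° and 100°: the head fell from +3.5 to -2.6 mm and the vertical force fell with it. I take the drop at 90° and turn 370° forward from here, lowering the hand a few mm as the bolt sinks.

```bash
python3 plan.py -10 20
```

```text
from 100.12502840625373 r 0.04946283497435119 z 0.11347124429449937
[0.021 0.003] [0.043 0.001] [ 0.064 -0.004] [ 0.084 -0.013] [ 0.102 -0.026] [ 0.117 -0.041] [ 0.13  -0.059] [ 0.139 -0.079] [ 0.145 -0.1  ] [ 0.147 -0.121] [ 0.145 -0.143] [ 0.139 -0.164] [ 0.13  -0.184] [ 0.118 -0.202] [ 0.102 -0.217] [ 0.084 -0.23 ] [ 0.065 -0.239] [ 0.044 -0.245] [ 0.022 -0.247] [ 0.    -0.245]
```

Request:
drive_tool --increments '[{"grip":1,"tx":0.021,"ty":0.003,"tz":0,"turn":0},{"grip":1,"tx":0.043,"ty":0.001,"tz":0,"turn":0},{"grip":1,"tx":0.064,"ty":-0.004,"tz":0,"turn":0},{"grip":1,"tx":0.084,"ty":-0.013,"tz":-0.002,"turn":0},{"grip":1,"tx":0.102,"ty":-0.026,"tz":-0.002,"turn":0},{"grip":1,"tx":0.117,"ty":-0.041,"tz":-0.002,"turn":0},{"grip":1,"tx":0.13,"ty":-0.059,"tz":-0.004,"turn":0},{"grip":1,"tx":0.139,"ty":-0.079,"tz":-0.004,"turn":0},{"grip":1,"tx":0.145,"ty":-0.1,"tz":-0.004,"turn":0},{"grip":1,"tx":0.147,"ty":-0.121,"tz":-0.006,"turn":0},{"grip":1,"tx":0.145,"ty":-0.143,"tz":-0.006,"turn":0},{"grip":1,"tx":0.139,"ty":-0.164,"tz":-0.006,"turn":0},{"grip":1,"tx":0.13,"ty":-0.184,"tz":-0.007,"turn":0},{"grip":1,"tx":0.118,"ty":-0.202,"tz":-0.007,"turn":0},{"grip":1,"tx":0.102,"ty":-0.217,"tz":-0.007,"turn":0},{"grip":1,"tx":0.084,"ty":-0.23,"tz":-0.008,"turn":0},{"grip":1,"tx":0.065,"ty":-0.239,"tz":-0.008,"turn":0},{"grip":1,"tx":0.044,"ty":-0.245,"tz":-0.008,"turn":0},{"grip":1,"tx":0.022,"ty":-0.247,"tz":-0.008,"turn":0},{"grip":1,"tx":0,"ty":-0.245,"tz":-0.008,"turn":0}]'

```text
clock: 14.3
position: [0.4971, -0.1538, 0.1102]
ee_rot: [-1.971, -2.441, 0.006]
force: [1.8, -1.7, -0.4]
width: 0.254
```

```bash
python3 look2.py e1 1; python3 plan.py -10 20
```

```text
scene score 0.35 du 5.08 rise_mm 0.4
side score 0.54 du -0.42 rise_mm -5.5
14.4 [ 0.4956 -0.1533  0.1099] 0.256 fz -0.52 j7 0.15 ang -103.0 r 0.0506
from -103.04181254571793 r 0.05056074405364579 z 0.1099076395499904
[-0.02   0.008] [-0.04   0.018] [-0.057  0.032] [-0.071  0.048] [-0.083  0.066] [-0.091  0.087] [-0.096  0.108] [-0.096  0.13 ] [-0.093  0.151] [-0.087  0.172] [-0.076  0.191] [-0.063  0.208] [-0.047  0.223] [-0.028  0.235] [-0.008  0.243] [0.013 0.247] [0.035 0.248] [0.057 0.245] [0.077 0.238] [0.097 0.228]
```

Request:
drive_tool --increments '[{"grip":1,"tx":-0.02,"ty":0.008,"tz":0,"turn":0},{"grip":1,"tx":-0.04,"ty":0.018,"tz":0,"turn":0},{"grip":1,"tx":-0.057,"ty":0.032,"tz":-0.002,"turn":0},{"grip":1,"tx":-0.071,"ty":0.048,"tz":-0.002,"turn":0},{"grip":1,"tx":-0.083,"ty":0.066,"tz":-0.002,"turn":0},{"grip":1,"tx":-0.091,"ty":0.087,"tz":-0.004,"turn":0},{"grip":1,"tx":-0.096,"ty":0.108,"tz":-0.004,"turn":0},{"grip":1,"tx":-0.096,"ty":0.13,"tz":-0.004,"turn":0},{"grip":1,"tx":-0.093,"ty":0.151,"tz":-0.004,"turn":0},{"grip":1,"tx":-0.087,"ty":0.172,"tz":-0.004,"turn":0},{"grip":1,"tx":-0.076,"ty":0.191,"tz":-0.004,"turn":0},{"grip":1,"tx":-0.063,"ty":0.208,"tz":-0.004,"turn":0},{"grip":1,"tx":-0.047,"ty":0.223,"tz":-0.004,"turn":0},{"grip":1,"tx":-0.028,"ty":0.235,"tz":-0.004,"turn":0},{"grip":1,"tx":-0.008,"ty":0.243,"tz":-0.004,"turn":0},{"grip":1,"tx":0.013,"ty":0.247,"tz":-0.004,"turn":0},{"grip":1,"tx":0.0285,"ty":0.248,"tz":-0.004,"turn":0},{"grip":1,"tx":0.0285,"ty":0.248,"tz":-0.004,"turn":0},{"grip":1,"tx":0.0285,"ty":0.248,"tz":-0.004,"turn":0}]'

```text
clock: 16.3
position: [0.5064, -0.0545, 0.1078]
ee_rot: [-1.969, -2.438, 0.011]
force: [1.3, -4.4, -0.1]
width: 0.252
```

```bash
python3 look2.py f1 3
python3 - <<'E'
from h import *
a=cv2.imread("pics/f1_scene.png")[140:350,150:370];b=cv2.imread("pics/f1_side.png")[150:340,290:480]
o=np.hstack([cv2.resize(a,(400,400),interpolation=2),cv2.resize(b,(400,400),interpolation=2)])
cv2.imwrite("pics/z8.png",cv2.convertScaleAbs(o,alpha=1.6));s=observe();print(s["dq"].round(4),s["force"])
E
```

```text
scene score 0.84 du 0.67 rise_mm -9.6
side score 0.37 du -6.00 rise_mm -17.2
scene score 0.84 du 0.67 rise_mm -9.6
side score 0.37 du -6.00 rise_mm -17.2
scene score 0.84 du 0.58 rise_mm -9.6
side score 0.37 du -6.00 rise_mm -17.2
16.6 [ 0.5064 -0.0545  0.108 ] 0.256 fz -0.80 j7 -0.06 ang 90.7 r 0.0495
[ 0.0003 -0.0002 -0.0003 -0.0011 -0.0014 -0.0004  0.0014] [ 1.71938226 -5.41529994 -0.79630007]
```

View pics/z8.png

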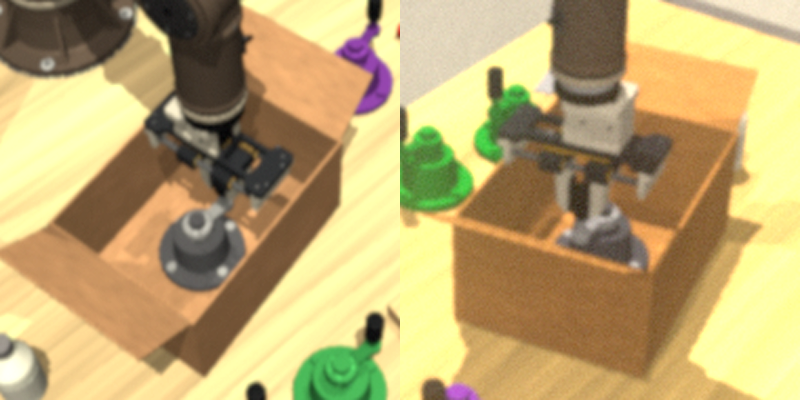

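The head now reads -9.6 mm, against -2.6 mm just after the drop, so it sank about 7 mm at a measured hand angle of 90.7°. The final view shows both flaps folded back, the grip between the fingers and the bolt standing still.

```bash
python3 -c "from cell import *;print(sign_off())"
```

```text
the job is handed in; nothing more can be done
None
```

The job is handed in at 16.6 s on the clock: both flaps are folded back, and the bolt is started by one forward turn from the drop. The grip is still held between the fingers.

- **Flaps:** I pushed each flap outward from inside the carton. I estimate they ended near 2.5 rad, well past upright. That comes from the finger path, and the pictures show them folded back, but I did not measure the angles directly.
- **Drop:** Turning backward, the head climbed about 3.5 mm. It then fell about 6–7 mm between 80° and 100° of hand angle, and the vertical force dropped by about 0.9 N. I took the drop at 90°, so the final angle is uncertain by about ±10°, or ±0.2 mm of height.
- **Forward turn:** I turned clockwise to a measured hand angle of 90.7°. In the scene camera the head went from -2.6 to -9.6 mm, a sinking of about 7 mm where 8 mm is expected. That camera resolves only about 0.4–1 mm.
- **Last state:** The finger opening was 0.256, which fits the 24 mm grip. The vertical force was about -0.8 N, with a sideways force of about 5 N, and the joints were still. In the final view the glue bottle and the look-alikes in sight were where they had been. I did not check the screwdriver and the offcut again, but the arm never went near them.
- **Checks that failed or disagreed:** In the last look the side camera's height match was blocked by the gripper, so I ignored it. Early wrist-camera head heights scattered by over 10 mm, so I dropped that method.

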